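Tighten the gas-ring coupling until the click wrench breaks over

ROBOT

A 6-joint arm with a two-finger parallel gripper is mounted at the origin on the work surface. World frame = base frame: x ahead of the robot, y to its left, z up, the work surface at z = 0. Lengths are in m, angles in rad, forces in N, time in s.
With the tool pointing down it reaches from about 0.25 to 0.725 m from the base axis. Payload 4 kg.
Tool frame: the origin (TCP) lies on the centre line of the jaws, within the pads' length; the fingertips stand 17 mm ahead of it and the grasp point (between the pads) lies 2 mm behind it; z points along the fingers, x is the direction in which the jaws open and shut, and the axes are right-handed (so a half turn about z gives the same grasp; the last joint's range is limited). The gripper opens to 85 mm and grips with 20 to 120 N. Pads are 22 mm wide; open, the fingers measure 114 mm over their backs; the gripper's body (76 mm by 85 mm) begins 54 mm behind the grasp point. The pads swing forward as they close: fully open they stand 13 mm farther back than shut.
Start: joints at [1.321, 0.241, 0.005, 1.335, 0, 1.571], TCP at [0.124, 0.484, 0.248] pointing down, gripper open.
Joint ranges: [-2.72, 2.72], [-1.05, 1.87], [-1.09, 1.28], [-1.99, 2.15], [-1.42, 1.44], [-3.14, 3.14]. Speed limits (rad/s): [2.79, 2.79, 3.14, 3.14, 3.14, 3.14].

INTERFACE

Orientations are given as a unit quaternion [x, y, z, w].
In Python, from workcell import bot gives the robot as it stands.
- The arm moves only by the tool jog_arm, never from a script. Its arguments are lists of equal length, an entry for each row: "jaw": the closure, from 0 (fully open) to 1 (shut); "linear": the shift along the tool's x, y, z in m, a list of three; "delta_rot": the turn, a rotation vector about the tool's x, y, z in degrees, a list of three. A call has exactly 8 rows; each row is the pose to reach, as a shift and turn from the pose commanded when the call began, along the tool's axes at that moment; what a row does not reach only later rows make up. A row lasts 1/12 s, in which the tool goes at most 41.7 mm and 7.16 degrees, less where a joint would pass 70% of its speed; a pose out of reach is approached as far as the arm can. A call with a gripper value outside its range is refused whole. The fingers move at their own pace and stop on an object; the grip force is fixed at half the most. Time passes only in rows, so rows that repeat a pose let the fingers close, or fill a call up. It gives the time, the measured TCP pose, the force and the opening at its end, in the units of the state.
- bot.get_obs(): the state, without advancing time (a new reading comes with each control period).
- bot.camera(name): name is "scene" or "top" or "wrist"; returns (picture, depth): 480x640x3 uint8, red, green, blue; 480x640 float32, m along the optical axis (not along the pixel's ray), 0 where there is no reading.
- bot.calibration(name): a dict with "fovy" (degrees; the focal length in pixels is half the picture's height over the tangent of half this angle, whatever the lens; pixels are square), "cx", "cy" (the principal point, pixels), "k1" (the pictures are not rectified: a ray, as slopes to the right and down, at radius r is drawn at 1 + k1 r^2 times it, then the intrinsics apply), "origin" and "orientation" of the camera in the world. Camera axes: x right, y down, z forward; pixel columns grow to the right and rows downward; lengths in m; the calibration is good to about 2 mm. A picture is of the moment at which its call begins: read the wrist's pose just before it. calibration takes no time and is no camera call; for the wrist camera it gives the pose at the moment of the call.
- bot.job_done(): hands the job in, once; it reports no verdict.
The state is a dict: "clock": time; "joint_pos": joint angles; "joint_vel": joint speeds; "tau": joint torques, N m; "eef_pos": TCP position; "tool_rot": TCP orientation; "ft_force": force on the tool from outside, world axes, zero at the start; "ft_torque": the same for the moment, N m; "grip_width": finger opening in m.
Only numpy, scipy, OpenCV 4.12 (cv2) and the standard library are available. Lean on these libraries where they do the work, as an engineer would, in place of code of your own. Each camera call takes 0.05 s, during which the arm holds its last target.

TASK

Under the round grate of the gas-ring stand a click-type torque wrench is already fitted on the brass coupling nut. Swing its black grip clockwise (seen from above) until the nut is tight and the handle clearly breaks over at its hinge, then stop: do not force the handle on to the end of its bend. Let the handle spring back straight, leave the nut tight and the wrench on it, and do not disturb the jar, the bowl or the spatula.

Things in the scene. Friction and masses are not known exactly. Their poses are not given: they have to be found in the camera images.
- stand: Fixed stand; origin on the worktop under its axis, z up, wrench on its -x side. Round grate of dark rods: outer rod 12 mm thick, 180 mm radius, centre line 158 mm up. Three legs at 0 and +-110 degrees from x, feet 190 mm out. Under the grate: brass gas ring (75 mm radius, 128 mm up). A gripper held upright at the grip hits the outer rod: lean it outwards 35 to 45 degrees, fingers towards the nut.
- nut_axis (a point): Point on the upright axis of the brass hex nut (on the stand's axis), 75 mm above the worktop, at the mid-height of the wrench. Does not move; axes as the stand.
- pivot (a point): Centre of the wrench's break-over hinge (upright pin, dark knuckle), 50 mm from the nut axis, 75 mm high. Moves with the nut.
- grip (a point): Point to take hold of, on the centre line of the wrench's black rubber grip: round, 24 mm thick, level, 75 mm above the worktop. 125 mm from the pivot, 175 mm from the nut axis when the wrench is straight. The grip ends 12 mm farther out and reaches 65 mm inwards from here. x axis along the handle towards the pivot, z up.
- nut (a joint): Angle of the nut with the wrench head, rad, growing clockwise seen from above. Starts between -0.50 and -0.22; 0 is tight against its stop. Friction about 0.6 N m (3 to 4 N at the grip) either way; stays where left. Turning anticlockwise loosens it again.
- handle (a joint): Bend of the handle at its hinge, rad, growing clockwise. 0 is straight (held by a preloaded spring). Gives way at about 1.4 N m (11 to 12 N at the grip), so only once the nut is tight, then bends on with slowly rising force (1.7 N m at 0.4, plus 0.8 N m per rad/s); hard end at 0.55. Let go, it springs back to 0.
- jar: Bystander: amber glass jar with steel lid, 60 mm wide, 100 mm high, standing; origin at the centre of its underside.
- bowl: Bystander: white bowl, 150 mm wide, 65 mm high; origin at the centre of its underside.
- spatula: Bystander: kitchen spatula lying flat, 250 mm long along its x axis, wooden handle to -x, steel blade 65 mm wide; origin at mid-length on the worktop.

How it is judged:
On the way:
1. the nut is tight (within 0.06 rad of its stop) and the handle has broken over by more than 0.10 rad (value of joint nut above -0.06 rad and value of joint handle above 0.1 rad), for 0.1 s.
At the end, for the whole second after the job is handed in: The nut is still tight (within 0.09 rad of its stop), the handle is straight again (bent less than 0.04 rad), and jar, bowl and spatula are within 30 mm of where they stood (value of joint nut above -0.09 rad and value of joint handle below 0.04 rad and distance of each of jar, bowl, spatula from where it was at the start of the episode below 0.03 m); the robot touches nothing.
It fails at once if the handle is forced on to the end of its bend (more than 0.45 rad) (value of joint handle above 0.45 rad).
It fails at once if a bystander (jar, bowl or spatula) is moved by more than 30 mm or the jar is tipped (distance of any of jar, bowl, spatula from where it was at the start of the episode above 0.03 m or angle between jar's own z axis and vertical above 0.5 rad).
It also fails if it takes over 51 s, if anything falls off the work surface, if the arm or the gripper's body presses on something with over 40 N, if the wrist force passes 120 N, or if a joint passes its speed limit or range.

## Working session

There is one attempt and no reset: what is moved stays moved. The work goes in short steps, Python scripts to look and compute and a tool call to move; the robot and the scene stay as the last step left them, time stands still between calls to the robot, and variables do not carry over. Pictures are saved under pics/ and viewed, and the job is handed in when it is done.

Besides the shell and the picture viewer there is one more tool, called after ">>>" as name(argument=value, ...) on one line, values as JSON. jog_arm: Moves the arm, as the interface text tells. Its arguments: {"type":"object","properties":{"jaw":{"type":"array","items":{"type":"number"}},"linear":{"type":"array","items":{"type":"array","items":{"type":"number"}}},"delta_rot":{"type":"array","items":{"type":"array","items":{"type":"number"}}}},"required":["jaw","linear","delta_rot"]}

```bash
ls; mkdir -p pics
cat > h.py <<'E'
import numpy as np, cv2
from scipy.spatial.transform import Rotation as R
from workcell import bot
def K(c,h=480):
    f=h/2/np.tan(np.radians(c['fovy'])/2); return f
def ray(c,u,v):
    f=K(c); x=(u-c['cx'])/f; y=(v-c['cy'])/f
    rd=np.hypot(x,y); r=rd
    for _ in range(30): r=rd/(1+c['k1']*r*r)
    s=r/rd if rd>0 else 1
    return np.array([x*s,y*s,1.0])
def pt(c,u,v,d): return np.array(c['origin'])+R.from_quat(c['orientation']).apply(ray(c,u,v)*d)
def atz(c,u,v,z):
    w=R.from_quat(c['orientation']).apply(ray(c,u,v)); o=np.array(c['origin']); return o+w*(z-o[2])/w[2]
E
python3 - <<'E'
from h import *
print(bot.get_obs())
for n in ['scene','top']:
    c=bot.calibration(n); print(n,c)
    p,d=bot.camera(n); cv2.imwrite(f'pics/{n}0.png',p[:,:,::-1]); np.save(f'{n}0.npy',d)
E
```

```text
pics
{'clock': 0.0, 'joint_pos': array([1.32098250e+00, 2.41411121e-01, 3.73940222e-03, 1.33518986e+00,
       1.42364954e-05, 1.57082531e+00]), 'joint_vel': array([ 1.88578417e-04, -6.84209943e-04, -2.75621427e-04,  2.82383789e-04,
        1.28173359e-03,  9.32565440e-05]), 'tau': array([-6.32616229e-04, -3.72317183e+01,  2.52408224e+01,  1.69056054e-02,
       -8.87344027e-05, -1.37940953e-05]), 'eef_pos': array([0.12346301, 0.48391264, 0.24741963]), 'tool_rot': array([ 7.89699418e-01,  6.13493083e-01, -8.19812045e-04,  6.27910706e-04]), 'ft_force': array([-0.36361404, -0.43320569, -1.44581268]), 'ft_torque': array([ 0.01447162, -0.00929669, -0.03757528]), 'grip_width': 0.08507039571035552}
scene {'fovy': 56.14357821700239, 'cx': 318.7131967680706, 'cy': 236.14394168122092, 'k1': -0.10307638851613149, 'origin': array([ 1.14678168, -0.72909336,  0.7406418 ]), 'orientation': array([ 0.82926665,  0.31962548, -0.15416332, -0.43172914])}
top {'fovy': 56.35305832196003, 'cx': 323.57358427439635, 'cy': 238.142596301411, 'k1': 0.031106288098799822, 'origin': array([ 0.45876032, -0.01115679,  1.10808816]), 'orientation': array([-0.70511726,  0.70792776, -0.02966732,  0.02770882])}
```

View pics/scene0.png

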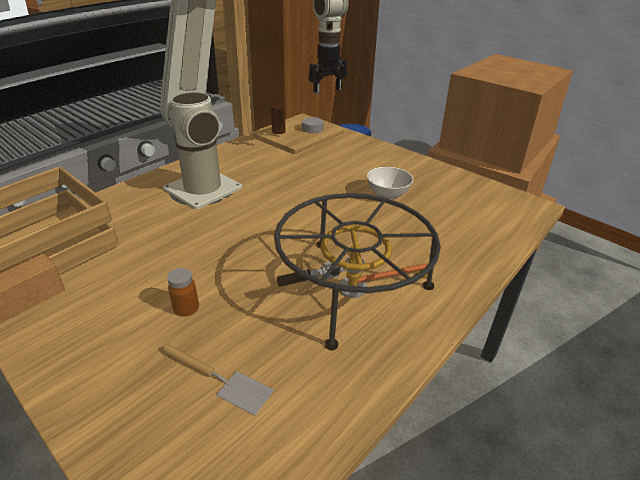

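View pics/top0.png

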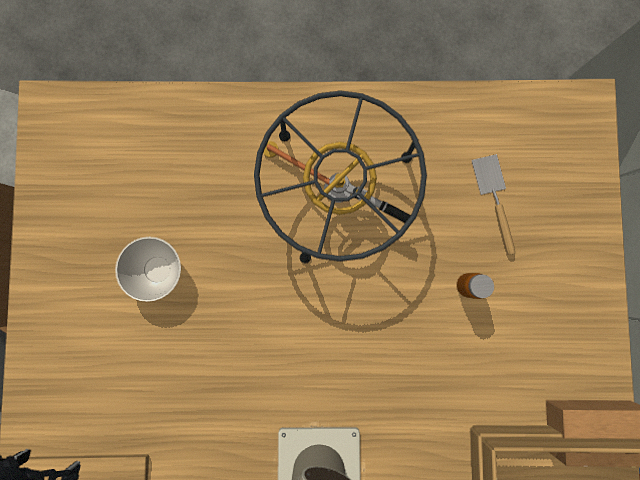

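The grip lies right and below the nut in the top view, from about (375,203) to (412,220). The stand's ring is centred near (340,175), the jar is at (476,286), and the bowl is to the left.

Run:
```python
from h import *
c=bot.calibration('top'); d=np.load('top0.npy'); p=cv2.imread('pics/top0.png')
# grate ring: depth at height ~0.164
pts=[]
for v in range(80,275):
    for u in range(240,440):
        if d[v,u]>0:
            P=pt(c,u,v,d[v,u])
            if 0.145<P[2]<0.18: pts.append(P)
pts=np.array(pts); print(len(pts),pts[:,2].mean())
from scipy.optimize import least_squares
ctr=pts[:,:2].mean(0)
r=np.hypot(*(pts[:,:2]-ctr).T); q=pts[r>0.15]
for _ in range(4):
    s=least_squares(lambda x:np.hypot(*(q[:,:2]-x[:2]).T)-x[2],[*ctr,0.18],loss='soft_l1',f_scale=.005).x
    ctr=s[:2]; r=np.hypot(*(pts[:,:2]-ctr).T);q=pts[(r>.165)&(r<.2)]
print('ring',s)
for n,(u,v,z) in dict(foot1=(285,136,.01),foot2=(407,158,.01),foot3=(305,258,.01),end=(411,219,.082),jar=(482,286,.1),bowl=(148,269,.065)).items(): print(n,atz(c,u,v,z),d[v,u])
g=[]
for v in range(185,235):
    for u in range(350,425):
        if d[v,u]>0:
            P=pt(c,u,v,d[v,u])
            if .06<P[2]<.1 and p[v,u].max()<60: g.append([u,v,*P])
g=np.array(g); print(len(g)); G=g[:,2:4]
rel=G-ctr; print(np.hypot(*rel.T).min(),np.hypot(*rel.T).max(), g[:,4].max())
rr=np.hypot(*rel.T); print(np.histogram(rr,10))
m=rel[rr>.12].mean(0); print('angle',np.degrees(np.arctan2(m[1],m[0])),m)
x,y=320,140
cv2.imwrite('pics/t1.png',cv2.resize(p[130:250,320:440],None,fx=5,fy=5,interpolation=cv2.INTER_CUBIC))
```

```text
4766 0.16195978240249176
ring [ 0.67178415 -0.04917548  0.17821168]
foot1 [0.8046665  0.08101098 0.01      ] 1.122542
foot2 [ 0.74758876 -0.22304097  0.01      ] 0.96245915
foot3 [0.49944932 0.03131364 0.01      ] 1.0504651
end [ 0.58569142 -0.21578933  0.082     ] 0.9545022
jar [ 0.43227867 -0.36708715  0.1       ] 1.0060142
bowl [0.47368007 0.39151243 0.065     ] 1.0993655
284
0.03813621802180413 0.18189357497556305 0.09132880836077373
(array([14,  4,  0,  4,  1, 36, 59, 57, 57, 52]), array([0.03813622, 0.05251195, 0.06688769, 0.08126343, 0.09563916,
       0.1100149 , 0.12439063, 0.13876637, 0.1531421 , 0.16751784,
       0.18189357]))
angle -118.43720988065813 [-0.07197413 -0.13290699]
```

View pics/t1.png

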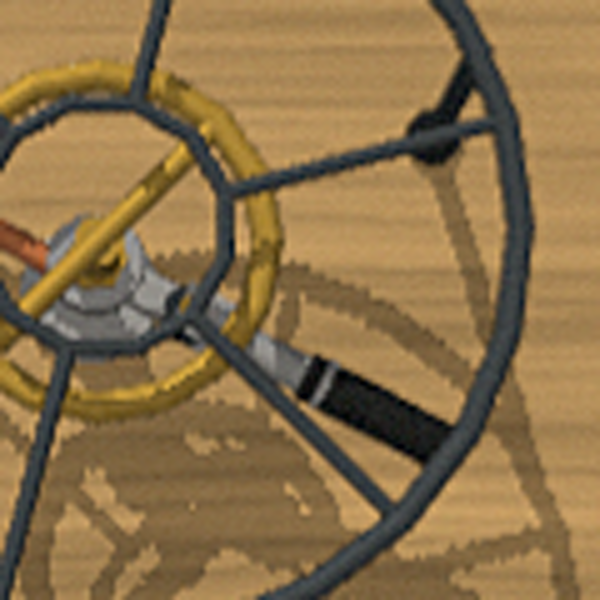

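```bash
cat >> h.py <<'E'
N=np.array([0.672,-0.049,0.075])
def Rt(phi,lean):  # phi: azimuth deg of grip from nut; lean deg
    f=np.radians(phi); l=np.radians(lean)
    inw=-np.array([np.cos(f),np.sin(f),0]); z=inw*np.sin(l)+np.array([0,0,-np.cos(l)])
    x=np.array([-np.sin(f),np.cos(f),0]); return np.stack([x,np.cross(z,x),z],1)
def delta(p,Rm,p0=None,R0=None):
    if p0 is None:
        o=bot.get_obs(); p0=o['eef_pos']; R0=R.from_quat(o['tool_rot']).as_matrix()
    return np.round(R0.T@(np.array(p)-p0),4), np.round(np.degrees(R.from_matrix(R0.T@Rm).as_rotvec()),2)
def xdown(a): return Rt(a-90,0)
E
python3 - <<'E'
from h import *
print(delta([.38,.1,.32],xdown(15)))
print(delta([.38,-.22,.32],xdown(-28.4),np.array([.38,.1,.32]),xdown(15)))
E
```

```text
(array([-0.3088,  0.3435, -0.0719]), array([6.000e-02, 1.000e-01, 6.069e+01]))
(array([-0.0828,  0.3091,  0.    ]), array([ 0. ,  0. , 43.4]))
```

>>> jog_arm(jaw=[0,0,0,0,0,0,0,0], linear=[[-0.309,0.343,-0.072],[-0.309,0.343,-0.072],[-0.309,0.343,-0.072],[-0.309,0.343,-0.072],[-0.309,0.343,-0.072],[-0.309,0.343,-0.072],[-0.309,0.343,-0.072],[-0.309,0.343,-0.072]], delta_rot=[[0,0,60.7],[0,0,60.7],[0,0,60.7],[0,0,60.7],[0,0,60.7],[0,0,60.7],[0,0,60.7],[0,0,60.7]])

```text
clock: 0.77
eef_pos: [0.3065, 0.2085, 0.2998]
tool_rot: [0.988, 0.157, -0.0, 0.0]
ft_force: [1.0, 0.6, 0.2]
grip_width: 0.0853
```

Run:
```python
from h import *
print(bot.get_obs()['eef_pos'],bot.get_obs()['joint_pos'])
print(delta([.38,-.22,.32],xdown(-28.4)))
```

```text
[0.30650528 0.20846649 0.29982606] [ 5.97291726e-01 -3.66240332e-02 -1.74688755e-01  1.43281870e+00
 -2.50554607e-05  1.85259623e+00]
(array([-0.0631,  0.4301, -0.0201]), array([ 0.  ,  0.  , 46.48]))
```

>>> jog_arm(jaw=[0,0,0,0,0,0,0,0], linear=[[-0.063,0.43,-0.02],[-0.063,0.43,-0.02],[-0.063,0.43,-0.02],[-0.063,0.43,-0.02],[-0.063,0.43,-0.02],[-0.063,0.43,-0.02],[-0.063,0.43,-0.02],[-0.063,0.43,-0.02]], delta_rot=[[0,0,46.5],[0,0,46.5],[0,0,46.5],[0,0,46.5],[0,0,46.5],[0,0,46.5],[0,0,46.5],[0,0,46.5]])

```text
clock: 1.43
eef_pos: [0.3638, -0.1196, 0.315]
tool_rot: [0.97, -0.244, 0.0, -0.0]
ft_force: [0.9, 0.4, 0.3]
grip_width: 0.0855
```

Run:
```python
from h import *
print(bot.get_obs()['eef_pos'],bot.get_obs()['joint_pos'])
Rm=Rt(-118.4,45)
g=N+.175*np.array([np.cos(np.radians(-118.4)),np.sin(np.radians(-118.4)),0]);print(g)
t=g-Rm[:,2]*.2; print(t)
print(delta(t,Rm))
```

```text
[ 0.36382757 -0.11959563  0.31498853] [-3.17735403e-01 -1.47622288e-02 -1.14616068e-01  1.47090636e+00
  1.96470490e-04  1.74635487e+00]
[ 0.58876576 -0.2029385   0.075     ]
[ 0.52150234 -0.32733959  0.21642136]
(array([0.2372, 0.1083, 0.0985]), array([44.99,  0.05,  0.13]))
```

>>> jog_arm(jaw=[0,0,0,0,0,0,0,0], linear=[[0.237,0.108,0.098],[0.237,0.108,0.098],[0.237,0.108,0.098],[0.237,0.108,0.098],[0.237,0.108,0.098],[0.237,0.108,0.098],[0.237,0.108,0.098],[0.237,0.108,0.098]], delta_rot=[[45,0,0],[45,0,0],[45,0,0],[45,0,0],[45,0,0],[45,0,0],[45,0,0],[45,0,0]])

```text
clock: 2.1
eef_pos: [0.5214, -0.3284, 0.204]
tool_rot: [0.894, -0.229, 0.087, -0.376]
ft_force: [-1.8, 2.5, -2.9]
grip_width: 0.0854
```

Run:
```python
from h import *
print(bot.get_obs()['eef_pos'],bot.get_obs()['joint_pos'],bot.get_obs()['ft_force'])
Rm=Rt(-118.4,45)
g=N+.175*np.array([np.cos(np.radians(-118.4)),np.sin(np.radians(-118.4)),0])
print(delta(g,Rm))
for n in ['wrist','scene']:
    c=bot.calibration(n)
    p,d=bot.camera(n); cv2.imwrite(f'pics/{n}1.png',p[:,:,::-1]); np.save(n+'1.npy',d)
    if n=='wrist': np.save('wc1.npy',c,allow_pickle=True)
```

```text
[ 0.52140831 -0.32836227  0.20399635] [-0.87246858  0.72249191  0.41483621  1.63349335  0.71687515  1.06027367] [-1.75434484  2.53996117 -2.93058119]
(array([ 0.0018, -0.0083,  0.1919]), array([-0.34,  0.69, -0.65]))
```

View pics/wrist1.png

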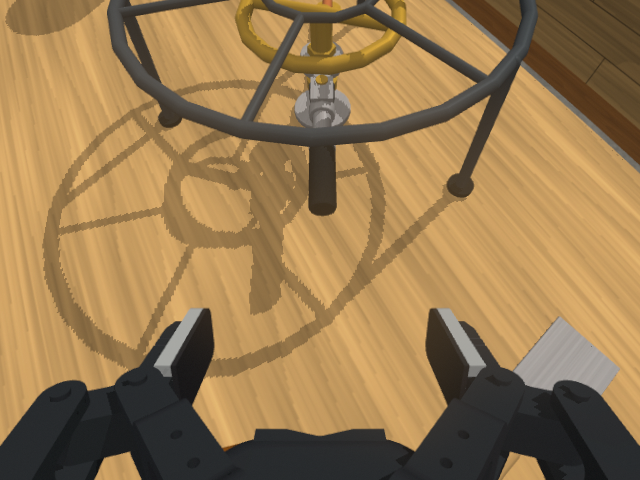

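View pics/scene1.png

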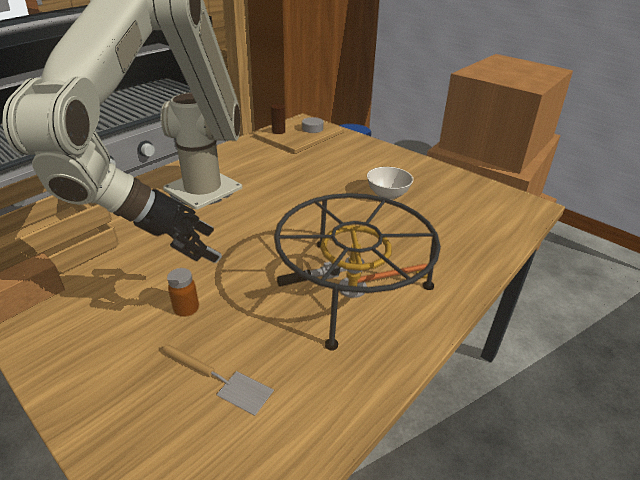

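The wrist view shows the black grip from about (320,150) to its end at (322,210), centred between the open fingers. In the scene view the gripper is clear of the jar.

Run:
```python
from h import *
c=np.load('wc1.npy',allow_pickle=True).item(); d=np.load('wrist1.npy'); p=cv2.imread('pics/wrist1.png')
P=np.array([pt(c,u,v,d[v,u]) for v in range(142,216) for u in range(305,342) if d[v,u]>0 and p[v,u].max()<75])
P=P[(P[:,2]>.05)&(P[:,2]<.1)]
rel=P[:,:2]-N[:2]; r=np.hypot(*rel.T); print(len(P),r.min(),r.max(),P[:,2].max())
for a,b in [(.1,.13),(.13,.16),(.16,.19)]:
    m=(r>a)&(r<b); print(a, m.sum(), np.degrees(np.arctan2(*rel[m].mean(0)[::-1])),P[m,2].max(),P[m,2].min())
o=bot.get_obs(); print(o['eef_pos'],o['ft_force'])
for ph in (-118.4,-119):
  Rm=Rt(ph,45); f=np.radians(ph)
  g=N+.175*np.array([np.cos(f),np.sin(f),0]); print(g,delta(g,Rm))
```

```text
1767 0.12399094424882828 0.18931397961489424 0.08814969438104536
0.1 60 -117.79187867555413 0.08702559424199707 0.0752819141361411
0.13 715 -118.31027116042975 0.08814969438104536 0.07493931833005185
0.16 992 -118.31060728020636 0.08785841188111326 0.06712118998471156
[ 0.52182472 -0.32497818  0.21252854] [-0.56108552  0.74032421  0.7201048 ]
[ 0.58876576 -0.2029385   0.075     ] (array([ 0.0024, -0.0007,  0.1957]), array([-0.14,  0.44, -0.16]))
[ 0.58715832 -0.20205845  0.075     ] (array([ 0.0005, -0.0007,  0.1957]), array([-0.14,  0.87,  0.26]))
```

>>> jog_arm(jaw=[0,0.2,0.4,0.4,0.4,0.4,0.4,0.4], linear=[[0.002,0,0.025],[0.002,0,0.055],[0.002,0,0.085],[0.002,0,0.115],[0.002,0,0.14],[0.002,0,0.14],[0.002,0,0.14],[0.002,0,0.14]], delta_rot=[[0,0,0],[0,0,0],[0,0,0],[0,0,0],[0,0,0],[0,0,0],[0,0,0],[0,0,0]])

```text
clock: 2.87
eef_pos: [0.5716, -0.2379, 0.1214]
tool_rot: [0.897, -0.223, 0.095, -0.37]
ft_force: [-0.5, -0.8, -0.2]
grip_width: 0.0512
```

Run:
```python
from h import *
o=bot.get_obs(); print(o['eef_pos'],o['ft_force'],o['joint_pos'])
ph=-118.4; Rm=Rt(ph,45); f=np.radians(ph)
g=N+.177*np.array([np.cos(f),np.sin(f),0]); print(g,delta(g,Rm))
p,d=bot.camera('wrist'); cv2.imwrite('pics/wrist2.png',p[:,:,::-1])
```

```text
[ 0.57157764 -0.23792433  0.12142   ] [-0.52407167 -0.78704915 -0.205693  ] [-0.71874114  0.69381515  0.14684474  1.24241126  0.75952846  1.25202024]
[ 0.58781451 -0.2046978   0.075     ] (array([-0.0015,  0.0066,  0.059 ]), array([0.06, 0.06, 0.44]))
```

View pics/wrist2.png

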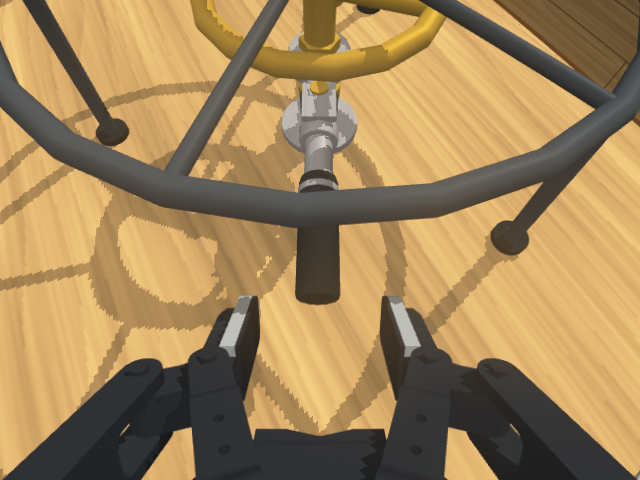

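The grip end (318,298) is centred between the pads, and the grate rod is at row 210. I'll go in the rest of the way.

>>> jog_arm(jaw=[0.4,0.4,0.4,0.4,0.4,0.4,0.4,0.4], linear=[[0,0.006,0.006],[-0.001,0.007,0.016],[-0.001,0.007,0.026],[-0.001,0.007,0.036],[-0.001,0.007,0.046],[-0.001,0.007,0.056],[-0.001,0.007,0.056],[-0.001,0.007,0.056]], delta_rot=[[0,0,0],[0,0,0],[0,0,0],[0,0,0],[0,0,0],[0,0,0],[0,0,0],[0,0,0]])

```text
clock: 3.58
eef_pos: [0.5861, -0.2075, 0.0734]
tool_rot: [0.896, -0.225, 0.093, -0.371]
ft_force: [0.2, 0.9, 1.5]
grip_width: 0.0511
```

Run:
```python
from h import *
o=bot.get_obs(); print(o['eef_pos'],o['ft_force'],o['joint_pos'],o['grip_width'])
ph=-118.4; Rm=Rt(ph,45); f=np.radians(ph)
g=N+.177*np.array([np.cos(f),np.sin(f),0]); print(g,delta(g,Rm))
p,d=bot.camera('wrist'); cv2.imwrite('pics/wrist3.png',p[:,:,::-1])
p,d=bot.camera('scene'); cv2.imwrite('pics/scene3.png',cv2.resize(p[180:330,180:380,::-1],None,fx=4,fy=4))
```

```text
[ 0.58613976 -0.2075226   0.07341749] [0.21497841 0.90644038 1.49346189] [-0.66679156  0.72646303  0.06682101  1.08427517  0.76996388  1.32484532] 0.05113182188145021
[ 0.58781451 -0.2046978   0.075     ] (array([ 0.0001, -0.0034,  0.0012]), array([0.01, 0.19, 0.18]))
```

View pics/wrist3.png

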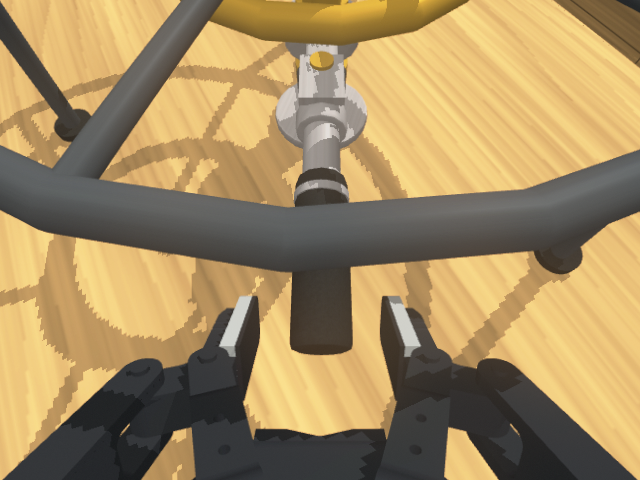

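View pics/scene3.png

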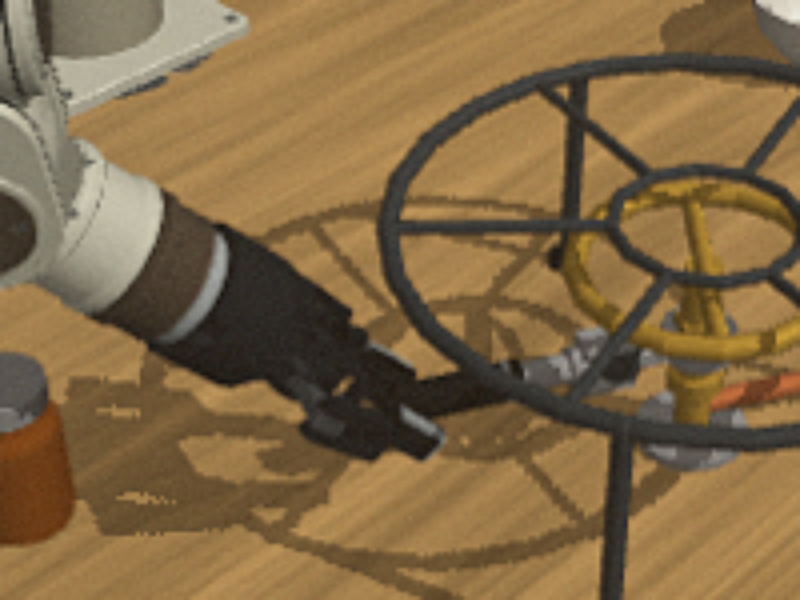

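The fingers straddle the grip near its outer end, and the grate rod clears the body. Next I'll work out the swing.

```bash
cat >> h.py <<'E'
def pose(psi,bend,slack=0.004,r=.177,z=.0745,lean=45):
    e=lambda a:np.array([np.cos(np.radians(a)),np.sin(np.radians(a)),0])
    a=psi-np.degrees(bend)
    p=N+.05*e(psi)+(r-.05)*e(a); p[2]=z
    Rm=Rt(a,lean); return p-Rm[:,0]*slack,Rm
E
python3 - <<'E'
from h import *
for a in (-118.4,-120,-122,-124,-126,-128): print(a,*delta(*pose(a,0)))
E
```

```text
-118.4 [-0.0045 -0.0029  0.0022] [0.02 0.12 0.22]
-120 [-0.0094 -0.003   0.0024] [0.02 1.25 1.35]
-122 [-0.0156 -0.0033  0.0027] [0.01 2.66 2.76]
-124 [-0.0217 -0.0038  0.0031] [0.01 4.08 4.18]
-126 [-0.0278 -0.0044  0.0037] [0.01 5.49 5.59]
-128 [-0.0339 -0.0052  0.0045] [0.01 6.9  7.01]
```

>>> jog_arm(jaw=[0.6,0.6,0.6,0.6,0.6,0.6,0.6,0.6], linear=[[0,-0.002,0.001],[0,-0.002,0.001],[-0.004,-0.003,0.002],[-0.009,-0.003,0.002],[-0.016,-0.003,0.003],[-0.022,-0.004,0.003],[-0.028,-0.004,0.004],[-0.028,-0.004,0.004]], delta_rot=[[0,0,0],[0,0,0],[0,0.2,0.2],[0,1.3,1.3],[0,2.7,2.7],[0,4.1,4.1],[0,5.5,5.6],[0,5.5,5.6]])

```text
clock: 4.35
eef_pos: [0.5636, -0.1883, 0.0742]
tool_rot: [0.879, -0.286, 0.118, -0.364]
ft_force: [0.1, 0.7, 0.4]
grip_width: 0.0341
```

```bash
cat > s.py <<'E'
from h import *
import sys
o=bot.get_obs(); print(np.round(o['eef_pos'],4),np.round(o['ft_force'],1),np.round(o['joint_pos'],3),o['grip_width'])
R0=R.from_quat(o['tool_rot']).as_matrix(); print('tool-frame force',np.round(R0.T@o['ft_force'],1))
for n in sys.argv[2:]:
    p,d=bot.camera(n); cv2.imwrite(f'pics/{n}{sys.argv[1]}.png',p[:,:,::-1])
    if n=='top': cv2.imwrite(f'pics/{n}{sys.argv[1]}.png',cv2.resize(p[130:260,300:440,::-1],None,fx=4,fy=4,interpolation=cv2.INTER_CUBIC))
E
python3 s.py 4 wrist top
python3 - <<'E'
from h import *
for a in (-126,-128,-130,-132,-134,-135.6): print(a,*delta(*pose(a,0)))
E
```

```text
[ 0.5636 -0.1883  0.0742] [0.1 0.7 0.4] [-0.67   0.613 -0.154  0.845  0.785  1.512] 0.034141916719910514
tool-frame force [-0.3 -0.8  0.2]
-126 [ 0.0013 -0.0001 -0.0008] [0.02 0.1  0.01]
-128 [-0.0049 -0.0002 -0.0006] [0.02 1.52 1.43]
-130 [-0.0111 -0.0006 -0.0002] [0.02 2.93 2.84]
-132 [-0.0172 -0.001   0.0002] [0.02 4.34 4.25]
-134 [-0.0233 -0.0017  0.0009] [0.02 5.76 5.67]
-135.6 [-0.0282 -0.0023  0.0015] [0.02 6.89 6.8 ]
```

View pics/wrist4.png

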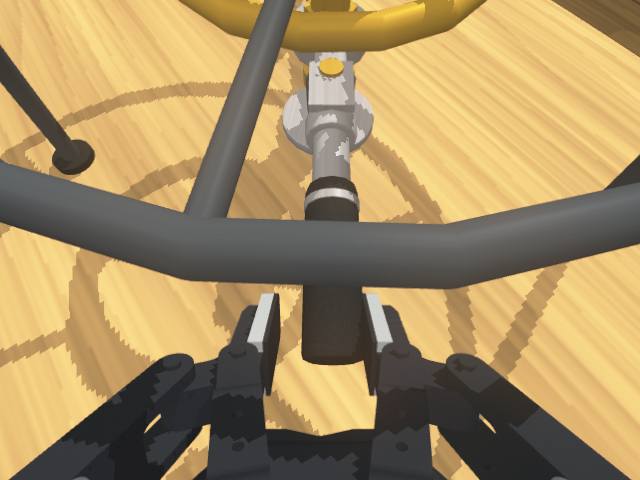

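View pics/top4.png

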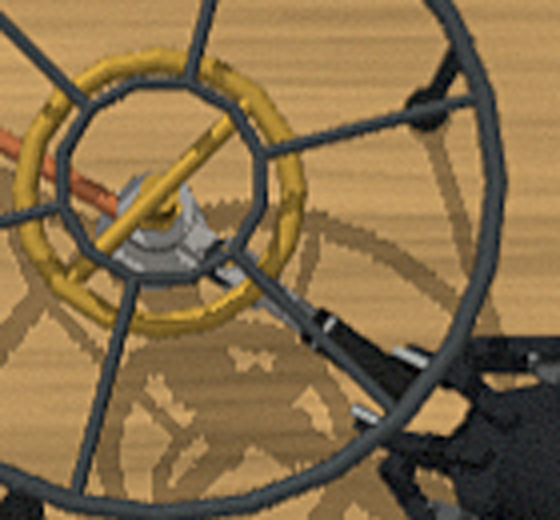

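The right pad pushes the grip and the handle has turned about 8°; nothing else is touching. Next I'll take it towards the stop.

>>> jog_arm(jaw=[0.6,0.6,0.6,0.6,0.6,0.6,0.6,0.6], linear=[[-0.005,0,0],[-0.01,0,0],[-0.014,-0.001,0],[-0.018,-0.001,0],[-0.022,-0.001,0.001],[-0.0255,-0.002,0.001],[-0.028,-0.002,0.0015],[-0.028,-0.002,0.0015]], delta_rot=[[0,1.5,1.4],[0,2.7,2.6],[0,3.6,3.5],[0,4.5,4.4],[0,5.4,5.3],[0,6.3,6.2],[0,6.9,6.8],[0,6.9,6.8]])

```text
clock: 5.12
eef_pos: [0.5436, -0.1708, 0.0741]
tool_rot: [0.852, -0.358, 0.149, -0.352]
ft_force: [0.4, -0.8, 1.0]
grip_width: 0.0342
```

```bash
python3 s.py 5 top
python3 - <<'E'
from h import *
for b in (0,.05,.1,.15,.2,.25): print(b,*delta(*pose(-135.6,b)))
E
```

```text
[ 0.5436 -0.1708  0.0741] [ 0.4 -0.8  1. ] [-0.664  0.501 -0.378  0.56   0.776  1.756] 0.03419573848113359
tool-frame force [ 0.9 -0.5 -0.9]
0 [-0.0012 -0.0002 -0.0003] [ 0.02 -0.04  0.04]
0.05 [-0.0075 -0.0005 -0.    ] [0.02 1.98 2.07]
0.1 [-0.0138 -0.001   0.0005] [0.02 4.01 4.09]
0.15 [-0.0201 -0.0017  0.0011] [0.02 6.03 6.12]
0.2 [-0.0263 -0.0026  0.0021] [0.01 8.06 8.14]
0.25 [-0.0324 -0.0038  0.0032] [1.000e-02 1.008e+01 1.017e+01]
```

View pics/top5.png

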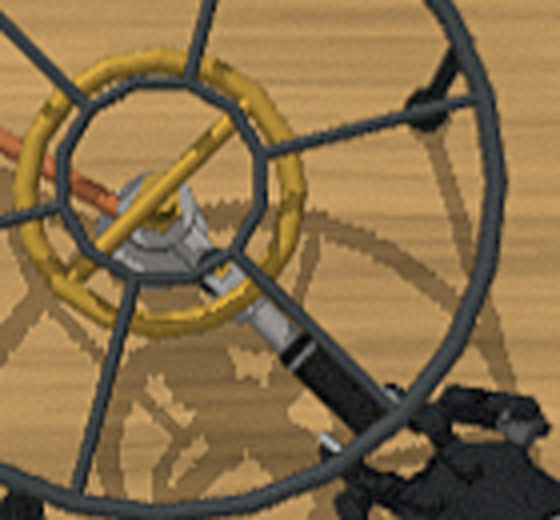

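The handle is straight and near the expected stop direction, with low force. I'll go on slowly in steps while watching the force.

>>> jog_arm(jaw=[0.6,0.6,0.6,0.6,0.6,0.6,0.6,0.6], linear=[[-0.002,0,0],[-0.004,0,0],[-0.006,0,0],[-0.008,0,0],[-0.01,-0.001,0],[-0.012,-0.001,0],[-0.014,-0.001,0.0005],[-0.014,-0.001,0.0005]], delta_rot=[[0,0.6,0.6],[0,1.2,1.2],[0,1.8,1.8],[0,2.3,2.3],[0,2.9,2.9],[0,3.5,3.5],[0,4,4],[0,4,4]])

```text
clock: 5.83
eef_pos: [0.5333, -0.1589, 0.074]
tool_rot: [0.833, -0.4, 0.165, -0.345]
ft_force: [1.0, -1.4, 0.4]
grip_width: 0.0343
```

```bash
python3 s.py 6 top wrist
python3 - <<'E'
from h import *
for b in (0.1,.15,.2,.25): print(b,*delta(*pose(-135.6,b)))
E
```

```text
[ 0.5333 -0.1589  0.074 ] [ 1.  -1.4  0.4] [-0.65   0.441 -0.5    0.392  0.755  1.911] 0.03432456816321641
tool-frame force [ 1.7 -0.2 -0.4]
0.1 [ 0.0018 -0.0005 -0.0002] [ 0.03  0.09 -0.04]
0.15 [-0.0046 -0.0008  0.0001] [0.03 2.11 1.98]
0.2 [-0.0109 -0.0012  0.0006] [0.03 4.14 4.01]
0.25 [-0.0172 -0.0019  0.0013] [0.03 6.16 6.03]
```

View pics/top6.png

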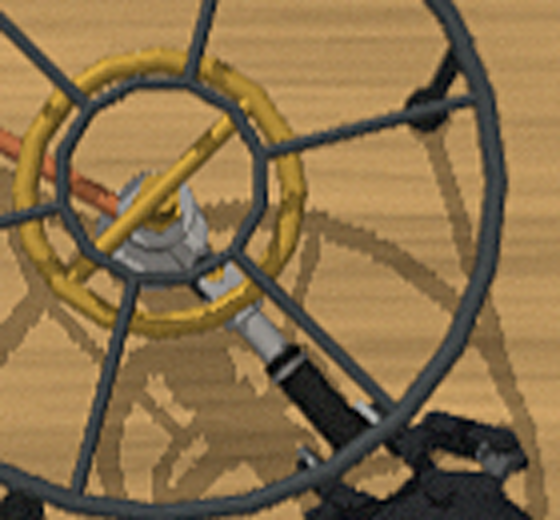

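View pics/wrist6.png

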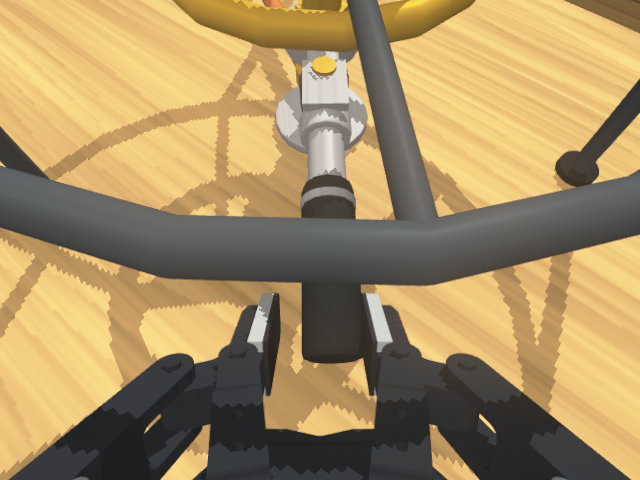

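The handle still looks straight and the force is only 1.7 N, so the stop lies further on than -135.6°. I'll keep turning about the nut in small steps and watch for the 11 N rise.

Run:
```python
from h import *
for b in (-140,-141,-142,-143,-144,-145,-146): print(b,*delta(*pose(b,0)))
```

```text
-140 [ 0.0009 -0.0003 -0.0004] [ 0.03 -0.85 -0.98]
-141 [-0.0022 -0.0003 -0.0004] [ 0.03 -0.15 -0.28]
-142 [-0.0053 -0.0004 -0.0003] [0.03 0.56 0.43]
-143 [-0.0084 -0.0005 -0.0002] [0.03 1.27 1.14]
-144 [-0.0115 -0.0006 -0.0001] [0.03 1.97 1.84]
-145 [-0.0145 -0.0008  0.0001] [0.03 2.68 2.55]
-146 [-0.0176 -0.001   0.0003] [0.03 3.39 3.26]
```

>>> jog_arm(jaw=[0.6,0.6,0.6,0.6,0.6,0.6,0.6,0.6], linear=[[-0.001,0,0],[-0.002,0,0],[-0.003,0,0],[-0.004,0,0],[-0.005,0,0],[-0.006,0,0],[-0.007,0,0],[-0.008,0,0]], delta_rot=[[0,0.1,0.1],[0,0.2,0.2],[0,0.4,0.4],[0,0.6,0.6],[0,0.8,0.8],[0,1,1],[0,1.2,1.2],[0,1.3,1.3]])

```text
clock: 6.6
eef_pos: [0.5289, -0.1533, 0.0741]
tool_rot: [0.826, -0.414, 0.171, -0.342]
ft_force: [2.0, -3.0, -0.6]
grip_width: 0.0341
```

```bash
python3 s.py 7 top wrist
python3 - <<'E'
import cv2,numpy as np
a=cv2.imread('pics/wrist6.png')[30:220,220:420];b=cv2.imread('pics/wrist7.png')[30:220,220:420]
cv2.imwrite('pics/cmp7.png',cv2.resize(np.hstack([a,b]),None,fx=2,fy=2))
E
```

```text
[ 0.5289 -0.1533  0.0741] [ 2.  -3.  -0.6] [-0.643  0.419 -0.544  0.333  0.745  1.964] 0.03412618105806119
tool-frame force [3.6 0.5 0.3]
```

View pics/cmp7.png

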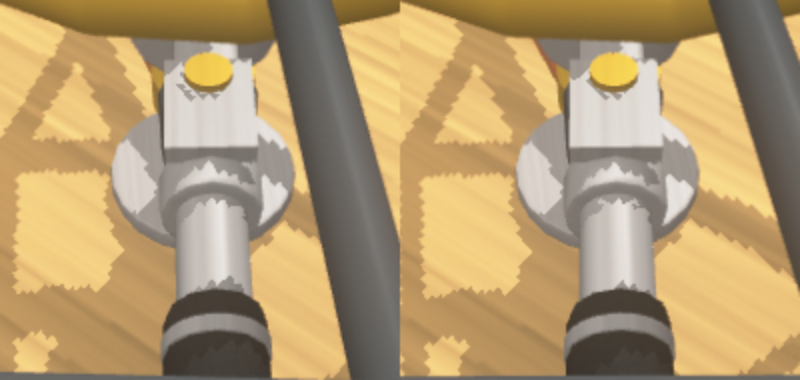

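View pics/top7.png

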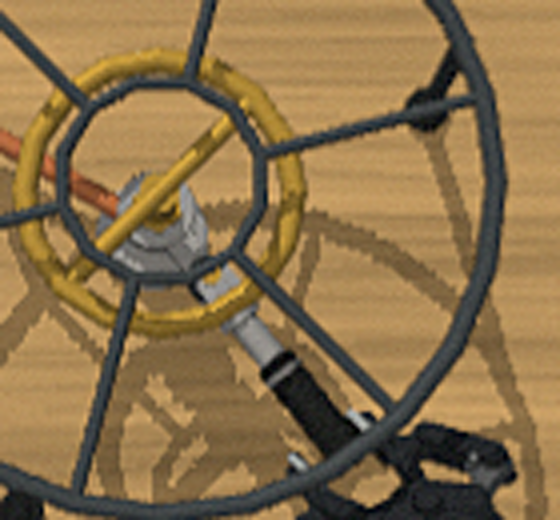

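The force in motion is 3.6 N, which is nut friction, and the handle is still straight. I'll continue.

>>> jog_arm(jaw=[0.6,0.6,0.6,0.6,0.6,0.6,0.6,0.6], linear=[[-0.001,0,0],[-0.0025,0,0],[-0.004,0,0],[-0.0055,0,0],[-0.007,0,0],[-0.008,0,0],[-0.009,0,0],[-0.01,-0.0005,0]], delta_rot=[[0,0.3,0.3],[0,0.6,0.6],[0,1,1],[0,1.4,1.4],[0,1.8,1.8],[0,2,2],[0,2.3,2.3],[0,2.5,2.5]])

```text
clock: 7.37
eef_pos: [0.525, -0.1473, 0.075]
tool_rot: [0.813, -0.438, 0.184, -0.335]
ft_force: [7.6, -7.3, -6.0]
grip_width: 0.0341
```

```bash
python3 s.py 8 top wrist
python3 - <<'E'
import cv2,numpy as np
a=cv2.imread('pics/wrist7.png')[30:220,220:420];b=cv2.imread('pics/wrist8.png')[30:220,220:420]
cv2.imwrite('pics/cmp8.png',cv2.resize(np.hstack([a,b]),None,fx=2,fy=2))
E
```

```text
[ 0.525  -0.1473  0.075 ] [ 7.6 -7.3 -6. ] [-0.627  0.385 -0.614  0.225  0.719  2.064] 0.034144401237855726
tool-frame force [10.2  2.6  5.9]
```

View pics/cmp8.png

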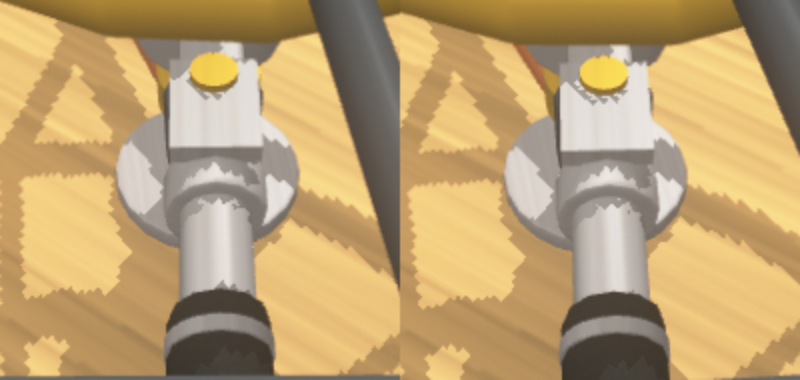

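View pics/top8.png

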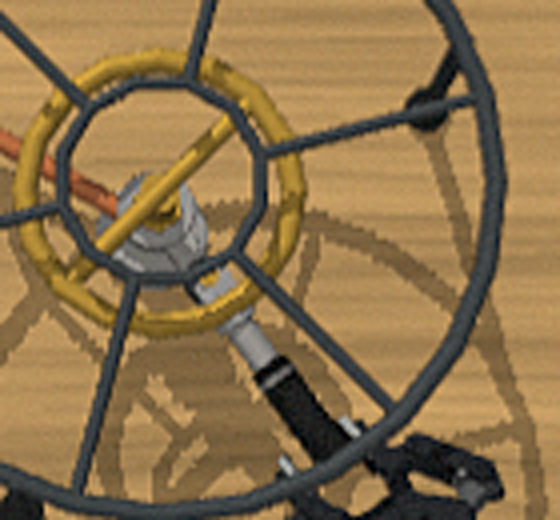

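The force has jumped to 10 N at about -144.5°, so the nut is at its stop (0.45 rad of travel, within the stated range). Next is the bend about the hinge.

Run:
```python
from h import *
for b in (0,.02,.05,.1,.15,.2,.25): print(b,*delta(*pose(-144.5,b)))
```

```text
0 [0.0016 0.0005 0.0002] [ 0.07 -1.84 -1.38]
0.02 [-0.001   0.0004  0.0002] [ 0.07 -1.03 -0.57]
0.05 [-0.0048  0.0004  0.0003] [0.06 0.18 0.64]
0.1 [-0.0111  0.      0.0005] [0.05 2.21 2.67]
0.15 [-0.0174 -0.0005  0.001 ] [0.05 4.23 4.7 ]
0.2 [-0.0237 -0.0013  0.0017] [0.04 6.26 6.73]
0.25 [-0.0299 -0.0023  0.0027] [0.03 8.28 8.75]
```

>>> jog_arm(jaw=[0.6,0.6,0.6,0.6,0.6,0.6,0.6,0.6], linear=[[-0.001,0,0],[-0.0025,0,0],[-0.004,0,0],[-0.0055,0,0],[-0.007,0,0],[-0.0085,0,0],[-0.01,0,0.0005],[-0.012,0,0.0005]], delta_rot=[[0,0.3,0.3],[0,0.6,0.6],[0,0.9,0.9],[0,1.2,1.2],[0,1.5,1.5],[0,1.8,1.8],[0,2.2,2.2],[0,2.5,2.5]])

```text
clock: 8.13
eef_pos: [0.5192, -0.1382, 0.0749]
tool_rot: [0.799, -0.464, 0.195, -0.328]
ft_force: [8.1, -9.2, -5.1]
grip_width: 0.0341
```

```bash
python3 s.py 9 top wrist
python3 - <<'E'
import cv2,numpy as np
a=cv2.imread('pics/wrist8.png')[30:220,220:420];b=cv2.imread('pics/wrist9.png')[30:220,220:420]
cv2.imwrite('pics/cmp9.png',cv2.resize(np.hstack([a,b]),None,fx=2,fy=2))
from h import *
for b in (.05,.1,.15,.2,.25): print(b,*delta(*pose(-144.5,b)))
E
```

```text
[ 0.5192 -0.1382  0.0749] [ 8.1 -9.2 -5.1] [-0.605  0.352 -0.687  0.116  0.686  2.168] 0.03406305516117517
tool-frame force [12.   1.9  5.4]
0.05 [0.0065 0.0001 0.0004] [ 0.07 -2.41 -1.86]
0.1 [0.0002 0.0001 0.0004] [ 0.06 -0.39  0.17]
0.15 [-0.0062 -0.0002  0.0006] [0.05 1.64 2.2 ]
0.2 [-0.0125 -0.0007  0.0011] [0.04 3.66 4.22]
0.25 [-0.0188 -0.0014  0.0017] [0.03 5.69 6.25]
```

View pics/cmp9.png

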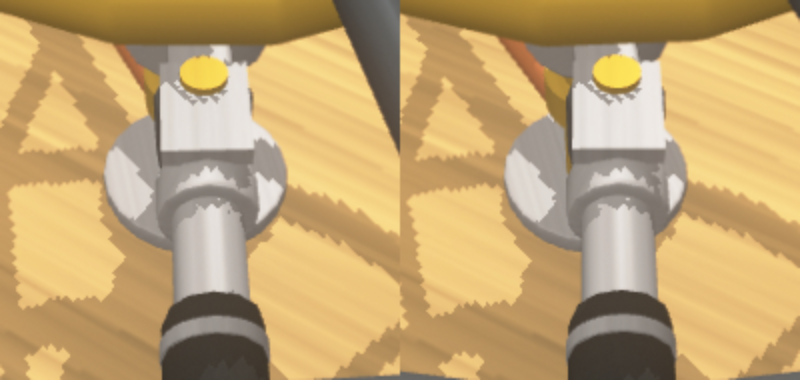

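View pics/top9.png

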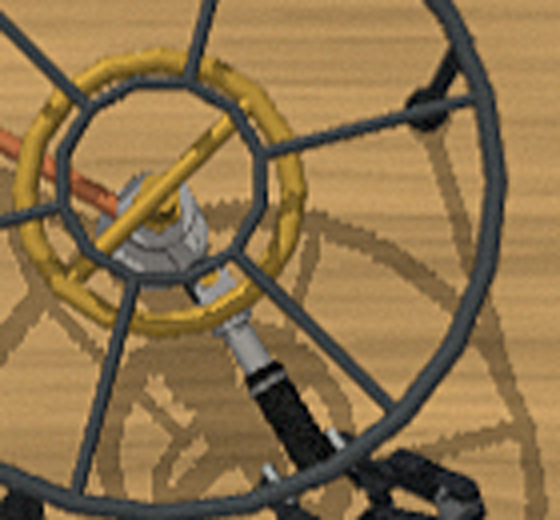

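The force is 12 N and the hinge pin stays put at about (213,277) in the top crop while the handle swings on, so it is breaking over at roughly 0.1 rad. I'll take it to about 0.21 and hold briefly.

>>> jog_arm(jaw=[0.6,0.6,0.6,0.6,0.6,0.6,0.6,0.6], linear=[[-0.002,0,0],[-0.004,0,0],[-0.006,0,0.0005],[-0.009,0,0.001],[-0.012,0,0.001],[-0.014,-0.001,0.001],[-0.014,-0.001,0.001],[-0.014,-0.001,0.001]], delta_rot=[[0,0.6,0.6],[0,1.2,1.2],[0,1.8,1.8],[0,2.7,2.7],[0,3.6,3.6],[0,4.2,4.2],[0,4.2,4.2],[0,4.2,4.2]])

```text
clock: 8.9
eef_pos: [0.513, -0.1252, 0.0749]
tool_rot: [0.774, -0.505, 0.212, -0.318]
ft_force: [7.2, -9.6, -4.9]
grip_width: 0.0339
```

```bash
python3 s.py 10 top wrist
python3 - <<'E'
from h import *
for b in (0,-.05,.05,.1,.15,.2,.25): print(b,*delta(*pose(-144.5,b)))
p=cv2.imread('pics/wrist10.png');
E
```

```text
[ 0.513  -0.1252  0.0749] [ 7.2 -9.6 -4.9] [-0.56   0.309 -0.788 -0.044  0.619  2.336] 0.03388938734092596
tool-frame force [11.6  1.5  5.5]
0 [ 0.0262 -0.0011  0.002 ] [ 0.09 -8.71 -8.13]
-0.05 [ 0.0324 -0.002   0.0029] [  0.1  -10.73 -10.16]
0.05 [ 0.0199 -0.0004  0.0012] [ 0.08 -6.69 -6.11]
0.1 [ 0.0136 -0.      0.0008] [ 0.07 -4.66 -4.08]
0.15 [0.0072 0.0002 0.0005] [ 0.06 -2.64 -2.05]
0.2 [0.0009 0.0002 0.0005] [ 0.05 -0.61 -0.03]
0.25 [-0.0055 -0.0001  0.0006] [0.04 1.41 2.  ]
```

View pics/top10.png

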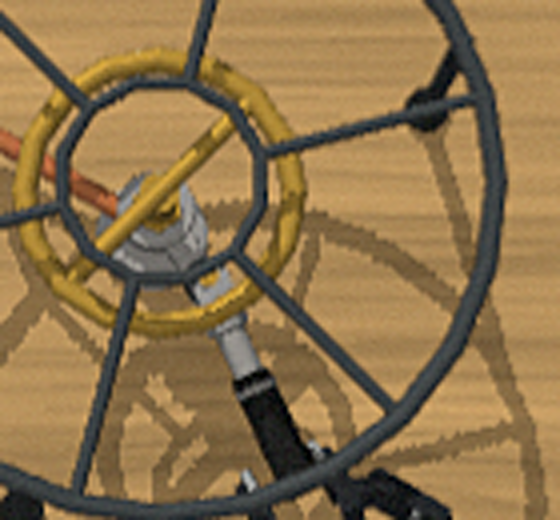

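View pics/wrist10.png

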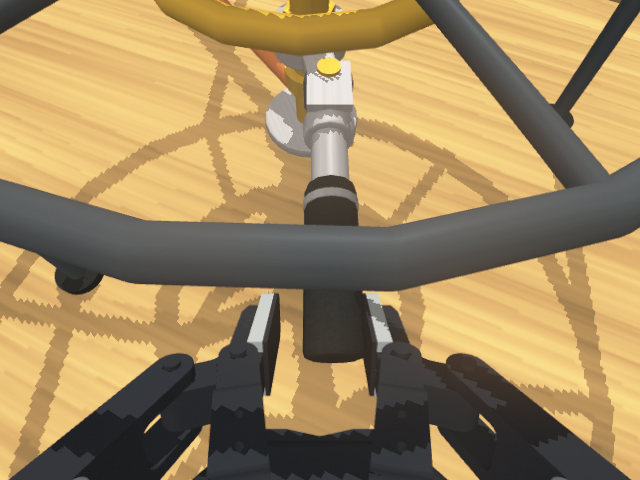

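The handle is clearly bent at the hinge. TCP geometry gives about 0.21 rad; the top-crop directions give 0.18 to 0.29. All of these are within 0.10 to 0.45, and it has been held over 0.2 s. Next I'll let it back gently.

>>> jog_arm(jaw=[0.6,0.6,0.6,0.6,0.55,0.5,0.45,0.4], linear=[[0.002,0,0],[0.005,0,0],[0.008,0,0],[0.011,0,0],[0.014,0,0.001],[0.017,0,0.001],[0.02,0,0.001],[0.022,0,0.001]], delta_rot=[[0,-0.6,-0.6],[0,-1.5,-1.5],[0,-2.4,-2.4],[0,-3.3,-3.3],[0,-4.3,-4.3],[0,-5.3,-5.3],[0,-6.3,-6.3],[0,-7,-7]])

```text
clock: 9.67
eef_pos: [0.5216, -0.1423, 0.074]
tool_rot: [0.815, -0.435, 0.181, -0.338]
ft_force: [0.9, 0.2, 0.3]
grip_width: 0.0511
```

```bash
python3 s.py 11 top wrist
```

```text
[ 0.5216 -0.1423  0.074 ] [0.9 0.2 0.3] [-0.626  0.384 -0.62   0.231  0.725  2.054] 0.05110487591262501
tool-frame force [ 0.4 -0.8  0.4]
```

View pics/wrist11.png

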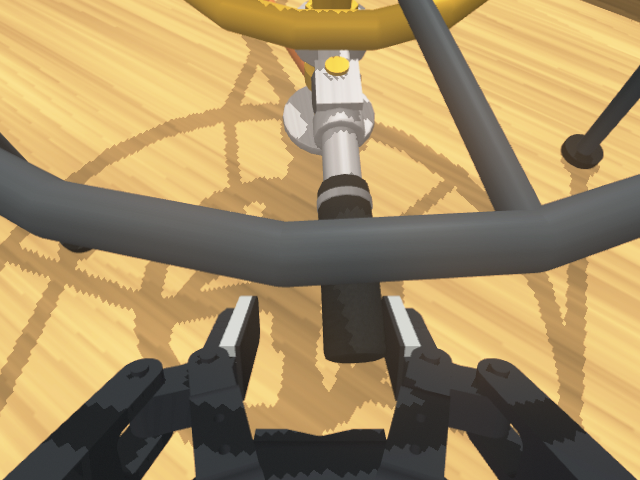

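View pics/top11.png

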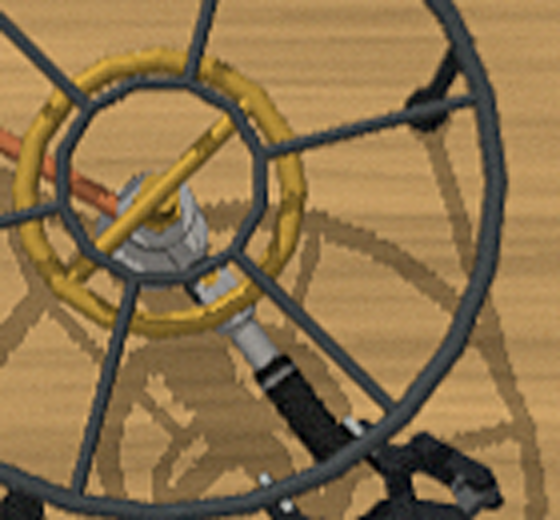

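The force has gone and the handle is back to its stop direction. The grip sits near the right pad with slack, so I'll centre and then back out along the tool axis.

>>> jog_arm(jaw=[0.3,0.2,0.2,0.2,0.2,0.2,0.2,0.2], linear=[[0.003,0,0],[0.006,0,0],[0.008,0,-0.01],[0.008,0,-0.03],[0.008,0,-0.055],[0.008,0,-0.085],[0.008,0,-0.115],[0.008,0,-0.145]], delta_rot=[[0,0,0],[0,0,0],[0,0,0],[0,0,0],[0,0,0],[0,0,0],[0,0,0],[0,0,0]])

```text
clock: 10.43
eef_pos: [0.4387, -0.2046, 0.1767]
tool_rot: [0.815, -0.436, 0.18, -0.338]
ft_force: [0.4, -0.1, -0.0]
grip_width: 0.0682
```

>>> jog_arm(jaw=[0.2,0.2,0.2,0.2,0.2,0.2,0.2,0.2], linear=[[0,0,-0.02],[0,0,-0.04],[0,0,-0.06],[0,0,-0.06],[0,0,-0.06],[0,0,-0.06],[0,0,-0.06],[0,0,-0.06]], delta_rot=[[0,0,0],[0,0,0],[0,0,0],[0,0,0],[0,0,0],[0,0,0],[0,0,0],[0,0,0]])

```text
clock: 11.1
eef_pos: [0.4048, -0.2279, 0.2175]
tool_rot: [0.815, -0.435, 0.179, -0.338]
ft_force: [0.0, -0.2, 0.6]
grip_width: 0.0682
```

Run:
```python
from h import *
o=bot.get_obs(); print(o['eef_pos'],o['ft_force'])
for n in ('top','wrist','scene'):
    c=bot.calibration(n); p,d=bot.camera(n); cv2.imwrite(f'pics/{n}12.png',p[:,:,::-1])
    if n=='top':
        for q,(u,v,z) in dict(jar=(482,286,.1),bowl=(148,269,.065)).items(): print(q,atz(c,u,v,z))
        p0=cv2.imread('pics/top0.png'); df=np.abs(p0.astype(int)-p[:,:,::-1]).max(2); 
        for nm,(a,b,e,f) in dict(jar=(265,345,450,505),bowl=(230,330,110,205),spat=(150,262,465,520)).items(): print(nm,(df[a:b,e:f]>25).sum())
    if n=='wrist':
        P=np.array([[u,v,*pt(c,u,v,d[v,u])] for v in range(60,480) for u in range(150,500) if d[v,u]>0 and p[v,u].max()<75]); P=P[:,2:]
        P=P[(P[:,2]>.06)&(P[:,2]<.1)]; rel=P[:,:2]-N[:2]; r=np.hypot(*rel.T)
        for a,b in [(.11,.13),(.13,.15),(.15,.17),(.17,.19)]:
            m=(r>a)&(r<b); print(a,m.sum(),np.degrees(np.arctan2(*rel[m].mean(0)[::-1])) if m.sum() else None)
```

```text
[ 0.40479833 -0.22793818  0.21747213] [ 0.01453819 -0.17104379  0.6385083 ]
jar [ 0.43227867 -0.36708715  0.1       ]
bowl [0.47368007 0.39151243 0.065     ]
jar 1893
bowl 0
spat 0
0.11 21 -145.40475743784887
0.13 433 -144.1309242963608
0.15 469 -144.09116383339668
0.17 1016 -161.288275928651
```

View pics/wrist12.png

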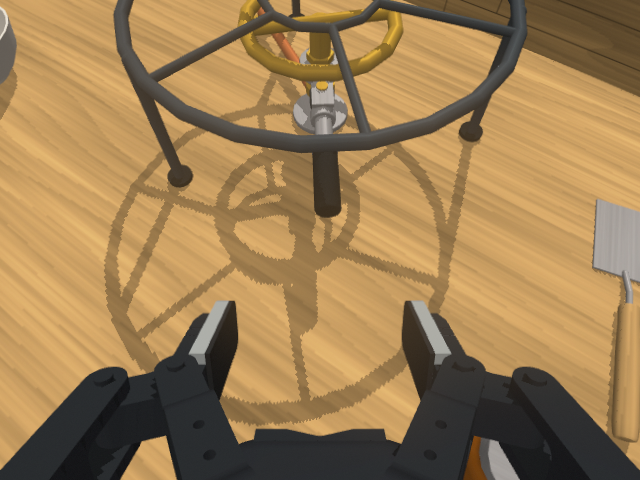

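View pics/top12.png

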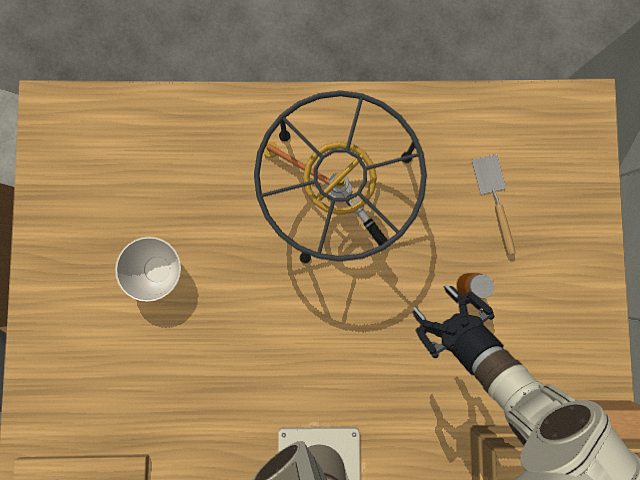

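Run:
```python
from h import *
p=cv2.imread('pics/top12.png')
q=cv2.resize(p[130:260,300:440],None,fx=4,fy=4,interpolation=cv2.INTER_CUBIC); cv2.imwrite('pics/t12c.png',q)
a=cv2.imread('pics/top10.png')
r=slice(235,310),slice(170,250)
cv2.imwrite('pics/c12.png',cv2.resize(np.hstack([cv2.imread(f'pics/top{k}.png')[r] for k in (8,9,10,11)]+[q[r]]),None,fx=2,fy=2))
for k in (6,7,8,9,10,11): print(k,np.abs(cv2.imread(f'pics/top{k}.png')[r].astype(int)-q[r]).mean())
```

```text
6 11.490388888888889
7 7.098777777777777
8 3.3878333333333335
9 4.332722222222222
10 5.385111111111111
11 2.5981666666666667
```

View pics/c12.png

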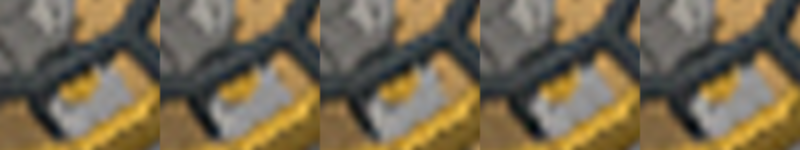

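View pics/scene12.png

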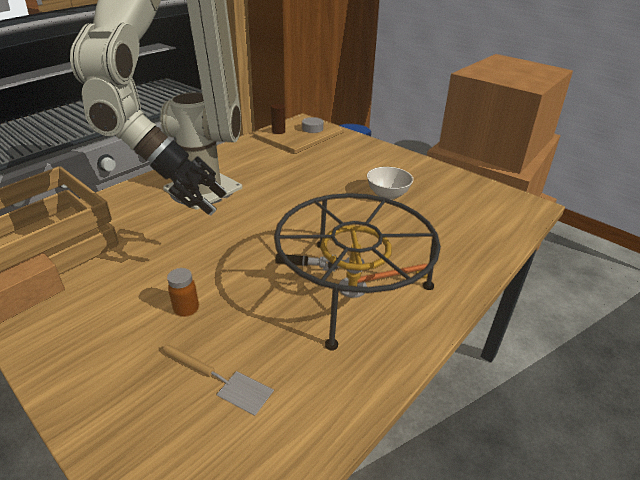

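The pin and knuckle did not shift between break-over and now. The handle is straight at -144.1°, at both radii measured. The jar at (183,292), the spatula and the bowl are unchanged in the scene view, and the arm is clear. I'll hand the job in.

Run:
```python
from h import *
a=cv2.imread('pics/scene0.png').astype(int);b=cv2.imread('pics/scene12.png').astype(int)
print('jar diff px',(np.abs(a-b).max(2)[262:320,160:205]>40).sum())
print(bot.job_done())
```

```text
jar diff px 0
the job is handed in; nothing more can be done
None
```

I tightened the nut, broke the handle over by about 0.2 rad and let it spring back straight. I then backed the gripper off and handed the job in at about 11 s. No verdict was reported.

**How it went:** I straddled the grip loosely with the gripper leaning outwards 45° and pushed it clockwise about 26° to the stop. There the force rose from 3.6 N to between 10 and 12 N and the hinge gave way. I held the bend for more than 0.2 s, eased it back and withdrew along the tool axis.

**Last checks:**
- **Handle:** it is straight again, at -144.1° at two radii along the grip.
- **Nut:** the hinge pin showed no visible shift since break-over. The nut turned 0.45 rad in all. Since it could start no lower than -0.50, it is within about 0.05 rad of tight even in the worst case.
- **Bystanders:** the bowl and spatula did not change in the top view. The jar did not change in the scene view; the arm partly hid it from the top camera.
- **Robot:** it touches nothing, with a residual force below 1 N.

**What disagreed:**
- **Stop position:** I first estimated the stop at -135.6° from the stand's legs. It was really at about -144°, so I went by the force instead.
- **Peak bend:** the tool position gives about 0.21 rad, while reading the top picture gives 0.18 to 0.29. All of these lie between the required 0.10 and the 0.45 limit.

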